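# Prop open the lid of the fittings box

## Task

Swing the lid of the walnut fittings box right back past upright until it stands open by itself, flip the metal stay inside the box up as far as it goes, then bring the lid down gently onto the tip of the stay, without letting it drop or pressing it down hard, so that it stays propped open when you let go. Leave everything else on the table and in the box where it is.

Things in the scene. Friction and masses are not known exactly. Their poses are not given: they have to be found in the camera images.
- box: Open walnut box, 160 (its x) by 220 (its y) by 90 high, walls 6, fixed to the table. Origin: centre of its underside; x points from its front (knob side, towards the robot) to its hinged back, y to its left, z up. The rim is at z = +90. Position and yaw vary.
- lid (a joint): Lid hinge angle, rad: 0 = shut (level on the rim), 1.57 = upright, 1.8 = leaning back on its stop, where it rests by its own weight; below about 1.57 it falls shut unless held. The hinge is lightly damped (0.06 N m s/rad): let go with the knob over about 4 mm above where it will rest, the lid drops too fast. The stay bears 30 N.
- lid_hinge (a point): Middle of the lid's hinge line, which runs along the box's y: at x = +80, y = 0, z = +90 in the box frame.
- lid_panel: The lid: a walnut board 160 by 220, 10 thick, about 0.4 kg, with its knob. Origin on the hinge line; its -x runs from the hinge to its front edge, its z is its upper side (up when shut). The underside lies 0.5 above the hinge line when shut. On the underside, in line with the stay (y = +50), two low ribs across (5 high, 40 long) leave a gap from 94 to 122 from the hinge: the tip of the raised stay lands in this gap.
- lid_knob (a point): Centre of the lid's steel knob: a cylinder across the lid (along y) 26 long and 16 in diameter with flat ends, on a neck of 8 diameter 28 long that stands straight out from the middle of the lid's front edge. It is 188 from the hinge line and 5 above it when shut (95 above the table). Pinched by its two flat ends it can turn between the fingers.
- stay (a joint): Stay angle, rad: 0 = lying level towards the back inside the box, grows as the free end rises, 1.047 = fully up against its stop, then leaning 30 degrees from upright towards the lid. A stiff pivot: it stays where it is left (about 1 N at the lug moves it).
- stay_bar: The stay's lower part: a steel bar 8 square, 82 long. Origin on its pivot, which lies at x = -48, y = +50, z = +76 in the box frame (14 below the rim); its x runs along the bar to the free end. A thin rod with a rubber ball tip (12 diameter) is clamped in it; the ball's centre is 94 to 114 from the pivot, differs from time to time and is not measured, so that the lid comes to rest somewhere between 0.72 and 0.96 rad: feel for it.
- stay_lug (a point): Centre of the lug by which the stay is flipped: a steel cylinder across the bar (along y) 26 long, 14 in diameter with flat ends, 62 from the pivot. With the stay down it is at z = +76 in the box frame with free space of 40 on both sides and 60 below.
- tin: Bystander: aluminium tin, 48 diameter, 32 high, standing in the box's right half. Origin: centre of its underside.
- spool: Bystander: small copper spool, 32 diameter, 30 high, standing in the box's right half. Origin: centre of its underside.
- dish: Bystander: pale blue ceramic dish, 100 diameter, 32 high, at the left of the box. Origin: centre of its underside.
- clamp: Bystander: aluminium corner clamp with spring clip, 75 by 75, 40 high, at the right of the box. Origin: centre of its underside.
- hook: Bystander: chrome adhesive hook on a 36 square plate, 34 high, in front of the box to the right. Origin: centre of its underside.
- dispenser: Bystander: clear acrylic nail dispenser with a push button on top, 75 square, 114 high. Origin: centre of its underside.
- hammer: Bystander: steel tack hammer with a wooden handle, 240 long, lying on the table. Origin: centre of its underside.
- bracket: Bystander: walnut shelf bracket, 130 long, 120 high. Origin: centre of its underside.

How it is judged (in metres and radians):
On the way, in this order (a step that is already met when the one before it is completed fails the run):
1. the lid has been swung back past upright (lid angle above 1.6 rad) (value of joint lid above 1.6 rad), for 0.2 s.
2. the stay is flipped fully up (above 0.97 rad) while the lid stands open (value of joint stay above 0.97 rad and value of joint lid above 1.3 rad), for 0.2 s.
At the end, for the whole second after the job is handed in: The stay is fully up (above 0.97 rad), the lid is at rest between 0.62 and 1.06 rad with its weight on the tip of the stay (over 0.3 N between them) (value of joint stay above 0.97 rad and value of joint lid between 0.62 and 1.06 rad and velocity of joint lid between -0.05 and 0.05 rad/s and contact force between lid_panel and stay_bar above 0.3 N); the robot touches nothing.
It fails at once if the lid is let drop (closing faster than 1.4 rad/s) (velocity of joint lid below -1.4 rad/s).
It fails at once if the lid is pressed hard onto the stay (more than 30 N between them) (contact force between lid_panel and stay_bar above 30 N).
It fails at once if a bystander is moved more than 30 mm (distance of any of tin, spool, dish, clamp, hook, dispenser, hammer, bracket from where it was at the start of the episode above 0.03 m).
It also fails if it takes over 64 s, if anything falls off the work surface, if the arm or the gripper's body presses on something with over 40 N, if the wrist force passes 120 N, or if a joint passes its speed limit or range.

## Robot

A 6-joint arm with a two-finger parallel gripper is mounted at the origin on the work surface. World frame = base frame: x ahead of the robot, y to its left, z up, the work surface at z = 0. Lengths are in mm, angles in degrees, forces in N, time in s.
With the tool pointing down it reaches from about 275 to 975 mm from the base axis. Payload 8.4 kg.
Tool frame: the origin (TCP) lies midway between the tips of the shut fingers; the grasp point (between the pads) lies 19 mm behind it; z points along the fingers, y is the direction in which the jaws open and shut (so a half turn about z gives the same grasp; the last joint's range is limited). The gripper opens to 92 mm and grips with 3 to 60 N. Pads are 20 mm wide; open, the fingers measure 128 mm over their backs; the gripper's body (75 mm by 189 mm) begins 69 mm behind the grasp point.
Start: joints at [63.461, 20.225, 93.587, -0, 66.188, -0.138], TCP at [277.914, 559.814, 214.583] pointing down, gripper open.
Joint ranges: [-150.9, 150.9], [-52.94, 120.26], [3.33, 152.33], [-74.26, 254.26], [0, 154.13], [-172.89, 172.89]. Speed limits (degrees/s): [127.2, 127.2, 159.86, 180, 180, 180].

## Interface

Orientations are given as a 3x3 rotation matrix whose columns are the frame's x, y, z axes.
In Python, from station import ctrl gives the robot as it stands.
- The arm moves only by the shell command python3 -m crank 'ROWS' [OPENING] [FORCE]. ROWS is JSON, a list that holds one entry, the list of rows, each a list of 4 numbers: the shift along the world's x, y, z as a fraction of full scale, then the turn about the world's z as a fraction of full scale. A call has 1 to 20 rows; each row is the pose to reach, as a shift and turn from the pose commanded when the call began, turning the shorter way round; what a row does not reach only later rows make up. Full scale, the value 1, is 1 m for a shift and 180 degrees for a turn. A row lasts 1/10 s, in which the tool goes at most 50 mm and 8.59 degrees, less where a joint would pass 70% of its speed; a pose out of reach is approached as far as the arm can. A call with a number of a shift or a turn outside -1 to 1 is refused whole. A call with a gripper value outside its range is refused whole. OPENING is the closure, from 0 (fully open) to 1 (shut), set as the call begins (- or left out, the last holds). The fingers move at their own pace and stop on an object; FORCE is the grip in N (left out, the last holds). Time passes only in rows, so rows that repeat a pose let the fingers close. It gives the time, the measured TCP pose, the force and the opening at its end, in the units of the state.
- ctrl.sense(): the state, without advancing time (a new reading comes with each control period).
- ctrl.camera(name): name is "scene" or "top" or "wrist"; returns the picture (400x640x3 uint8, blue, green, red); there is no depth.
- ctrl.camera_params(name): a dict with "fov_y" (degrees; the focal length in pixels is half the picture's height over the tangent of half this angle, whatever the lens; pixels are square), "cx", "cy" (the principal point, pixels), "R" (3x3) and "t" (3): a world point X has camera coordinates R X + t; the wrist camera has in their place "T_tool_cam" (4x4, takes a point from camera to tool coordinates, whose origin is the TCP and whose axes are the flange's). Camera axes: x right, y down, z forward; pixel columns grow to the right and rows downward; lengths in mm; the calibration is good to about 2 mm. The wrist camera is an equidistant fisheye: a pixel r from the principal point sees the ray r / f radians off the axis. A picture is of the moment at which its call begins: read the wrist's pose just before it. camera_params takes no time and is no camera call.
- ctrl.sign_off(): hands the job in, once; it reports no verdict.
The state is a dict: "t": time; "qpos": joint angles; "joint_vel": joint speeds; "effort": joint torques, N m; "tool_pos": TCP position; "tool_rot": TCP orientation; "contact_force": force on the tool from outside, world axes, zero at the start; "moment": the same for the moment, N m; "grip_width": opening from 0.0 (shut) to 1.0 (fully open).
Only numpy, scipy, OpenCV 4.12 (cv2) and the standard library are available. Lean on these libraries where they do the work, as an engineer would, in place of code of your own. Each camera call takes 0.05 s, during which the arm holds its last target.

## Working session

There is one attempt and no reset: what is moved stays moved. The work goes in short steps, Python scripts to look and compute and a shell command to move; the robot and the scene stay as the last step left them, time stands still between calls to the robot, and variables do not carry over. Pictures are saved under pics/ and viewed, and the job is handed in when it is done.

```bash
mkdir -p pics; ls; python3 - <<'E'
from station import ctrl
import cv2,json
s=ctrl.sense(); print(s)
for n in("scene","top","wrist"):
    p=ctrl.camera_params(n); print(n,p)
    cv2.imwrite(f"pics/a_{n}.png",ctrl.camera(n))
E
```

```text
pics
{'t': 0.0, 'qpos': array([ 6.34610579e+01,  2.02634157e+01,  9.36302869e+01,  7.90261069e-04,
        6.61885483e+01, -1.36256717e-01]), 'joint_vel': array([ 0.07580699, -0.01197418, -0.05782268,  0.03099536, -0.04195458,
        0.01417657]), 'effort': array([ 3.13440265e-03, -5.93841755e+01, -3.34218192e+01,  6.99779601e-02,
        2.34378740e-02, -3.94760286e-05]), 'tool_pos': array([277.67574217, 559.35204225, 213.8445377 ]), 'tool_rot': array([[-8.95688434e-01,  4.44681687e-01, -6.52700444e-04],
       [ 4.44682166e-01,  8.95687522e-01, -1.27864757e-03],
       [ 1.60244847e-05, -1.43551409e-03, -9.99998970e-01]]), 'contact_force': array([ 0.73108394, -0.35966632,  0.2987982 ]), 'moment': array([-0.00058582, -0.00880724, -0.00713086]), 'grip_width': 0.9997764648330832}
scene {'fov_y': 43.435413687620255, 'cx': 318.3566667231776, 'cy': 192.57121565335225, 'R': array([[-0.55064615,  0.83458114,  0.01622164],
       [ 0.68472618,  0.46271795, -0.56306498],
       [-0.47742945, -0.29894218, -0.82625341]]), 't': array([ 307.99743297, -317.93308419, 2013.11832735])}
top {'fov_y': 44.62510802060851, 'cx': 311.4231752875142, 'cy': 201.89120598109824, 'R': array([[-0.01692075, -0.99980056,  0.01060829],
       [-0.98740078,  0.01503952, -0.15752303],
       [ 0.15733207, -0.01314004, -0.98745833]]), 't': array([ -13.34404626,  545.50143034, 1309.10162385])}
wrist {'fov_y': 65.70646984690485, 'cx': 317.65093508482533, 'cy': 199.93769969840002, 'T_tool_cam': array([[-4.16051960e-05, -9.57650682e-01, -2.87932577e-01,
         8.10676532e+01],
       [ 9.99999841e-01,  1.22305183e-04, -5.51277777e-04,
         4.09683260e-01],
       [ 5.63147186e-04, -2.87932554e-01,  9.57650525e-01,
        -1.69673831e+02],
       [ 0.00000000e+00,  0.00000000e+00,  0.00000000e+00,
         1.00000000e+00]])}
```

View pics/a_scene.png

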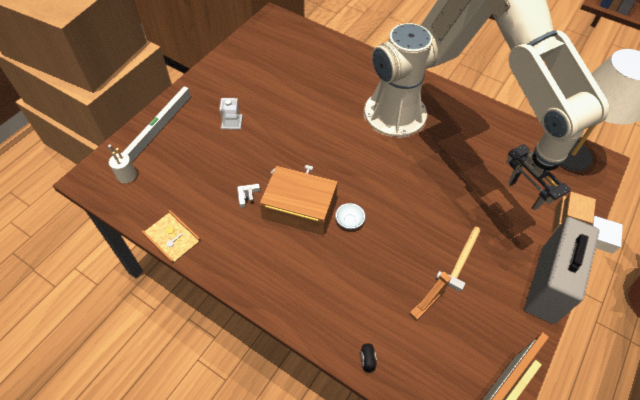

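View pics/a_top.png

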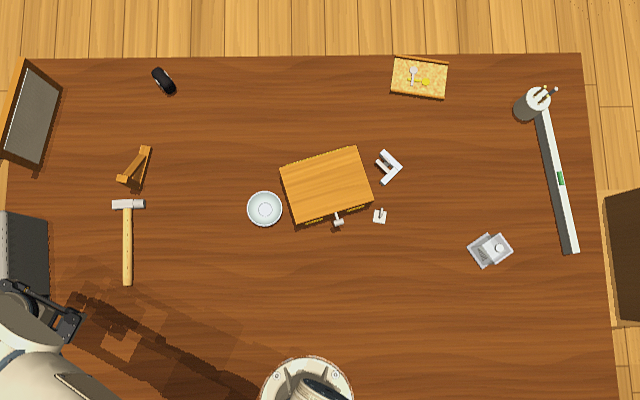

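View pics/a_wrist.png

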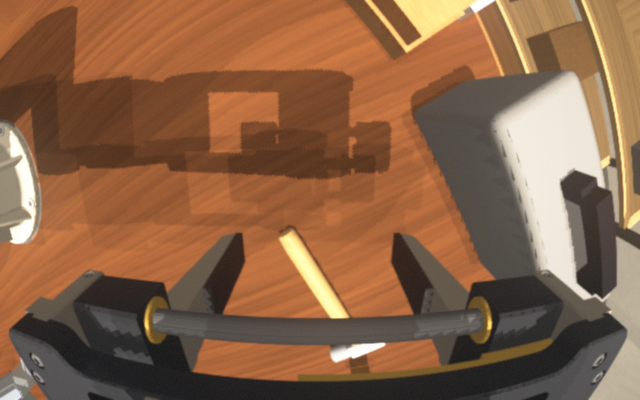

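The top view shows the shut lid at about (280–373, 146–225) with its knob near (338,219). I'll locate both precisely.

```bash
cat > h.py <<'E'
import numpy as np,cv2
from station import ctrl
def K(p,H=400): return H/2/np.tan(np.radians(p["fov_y"]/2))
def ray(name,uv):
    p=ctrl.camera_params(name);f=K(p);R=np.array(p["R"]);t=np.array(p["t"])
    d=R.T@np.array([(uv[0]-p["cx"])/f,(uv[1]-p["cy"])/f,1]);return -R.T@t,d
def onz(name,uv,z):
    c,d=ray(name,uv);return c+d*(z-c[2])/d[2]
def proj(name,X):
    p=ctrl.camera_params(name);f=K(p);c=np.array(p["R"])@X+p["t"]
    return np.array([p["cx"]+f*c[0]/c[2],p["cy"]+f*c[1]/c[2]])
E
python3 - <<'E'
from h import *
im=cv2.imread("pics/a_top.png")
hsv=cv2.cvtColor(im,cv2.COLOR_BGR2HSV)
print(hsv[180,330],hsv[170,300],hsv[250,330],hsv[219,338])
r=im[130:240,230:420]
m=((hsv[...,2]>150)&(hsv[...,1]>100)).astype(np.uint8)*255
m[:, :270]=0;m[:,385:]=0;m[:130]=0;m[240:]=0
m=cv2.morphologyEx(m,cv2.MORPH_OPEN,np.ones((3,3)))
c=max(cv2.findContours(m,0,2)[0],key=cv2.contourArea)
rc=cv2.minAreaRect(c);print(rc)
q=cv2.approxPolyDP(c,6,True)[:,0];print(q)
# contour pts to plane then minAreaRect
P=np.array([onz("top",p,100.5)[:2] for p in c[:,0]],np.float32)
print(cv2.minAreaRect(P)); print(cv2.boxPoints(cv2.minAreaRect(P)))
b=cv2.resize(r,None,fx=4,fy=4,interpolation=cv2.INTER_CUBIC);cv2.imwrite("pics/b_top.png",b)
cv2.imwrite("pics/b_m.png",cv2.resize(m[130:240,230:420],None,fx=4,fy=4))
s=cv2.imread("pics/a_scene.png")[140:240,230:380]
cv2.imwrite("pics/b_scene.png",cv2.resize(s,None,fx=5,fy=5,interpolation=cv2.INTER_CUBIC))
E
```

```text
[ 17 179 219] [ 18 187 231] [ 13 183 139] [ 20  25 212]
((326.01708984375, 183.20901489257812), (60.50143814086914, 82.2000732421875), 72.80146026611328)
[[355 145]
 [279 167]
 [296 223]
 [373 200]]
((586.4825439453125, -60.85624694824219), (163.7088165283203, 219.04298400878906), 16.436824798583984)
[[ 476.98334    21.027996]
 [ 538.9633   -189.06322 ]
 [ 695.98175  -142.7405  ]
 [ 634.0018     67.35072 ]]
```

View pics/b_top.png

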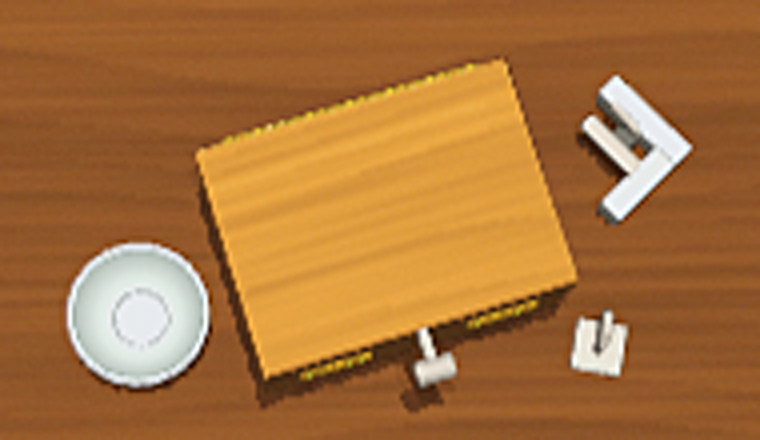

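View pics/b_m.png

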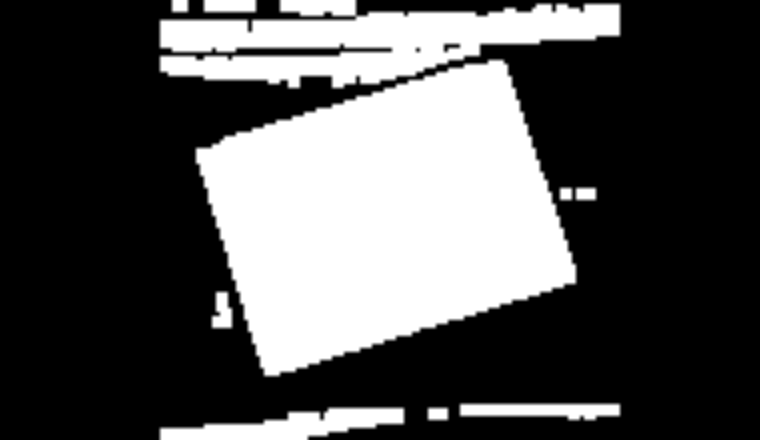

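View pics/b_scene.png

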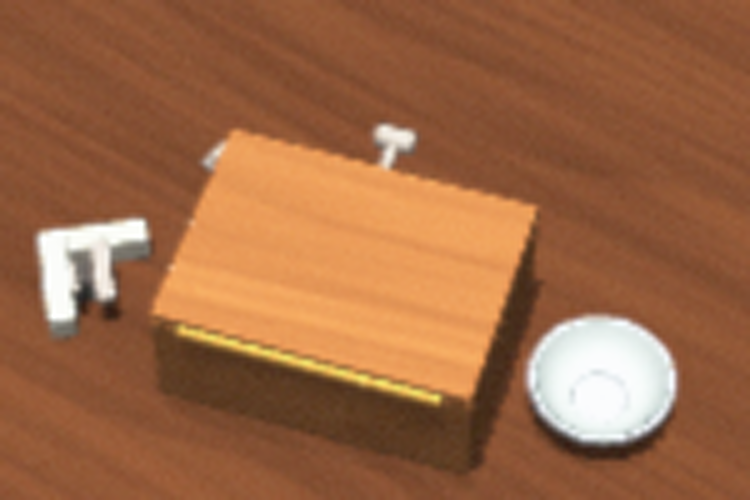

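```bash
python3 - <<'E'
from h import *
a=np.radians(16.4);ex=np.array([np.cos(a),np.sin(a)]);ey=np.array([-ex[1],ex[0]])
k=onz("top",(230+434/4-.4,130+367/4-.4),100)[:2];print("knob top",k)
s=onz("scene",(230+395/5-.4,140+139/5-.4),100)[:2];print("knob scene",s)
f=np.array([507.97,-84.02]);print("knob from front edge",f-28*ex, "c",f+80*ex)
c,d=ray("top",(338.1,221.4));c2,d2=ray("scene",(308.6,167.4))
d/=np.linalg.norm(d);d2/=np.linalg.norm(d2)
A=np.stack([d,-d2],1);x=np.linalg.lstsq(A,c2-c,rcond=None)[0];print("tri",c+d*x[0],c2+d2*x[1])
# scene lid corners
for n,uv in (("scene",(230+233/5,140+131/5)),("scene",(230+537/5,140+207/5)),("scene",(230+153/5,140+317/5)),("scene",(230+472/5,140+396/5))): print(onz(n,uv,100.5)[:2])
E
```

```text
knob top [483.05792474 -90.95428944]
knob scene [482.72151983 -92.71977354]
knob from front edge [481.10920871 -91.92556079] c [584.71511796 -61.43268345]
tri [482.80801311 -90.8835414  100.99445309] [483.4502267  -92.22768933 101.16106595]
[ 540.501815   -186.54309037]
[477.5704673   21.15624377]
[ 693.14215188 -139.83213532]
[627.12798297  66.0047745 ]
```

```bash
python3 -m crank '[[[0.03,-0.08,0.02,0.03],[0.05,-0.16,0.02,0.06],[0.08,-0.26,0.02,0.1],[0.1,-0.35,0.02,0.13],[0.13,-0.44,0.02,0.17],[0.16,-0.52,0.02,0.2],[0.18,-0.59,0.02,0.22],[0.204,-0.651,0.02,0.2383],[0.204,-0.651,0.01,0.2383],[0.204,-0.651,0,0.2383],[0.204,-0.651,0,0.2383],[0.204,-0.651,0,0.2383],[0.204,-0.651,0,0.2383],[0.204,-0.651,0,0.2383],[0.204,-0.651,0,0.2383],[0.204,-0.651,0,0.2383],[0.204,-0.651,0,0.2383],[0.204,-0.651,0,0.2383],[0.204,-0.651,0,0.2383]]]' 0.46 10
python3 - <<'E'
from h import *
s=ctrl.sense();print(s['t'],s['tool_pos'],s['tool_rot'],s['qpos'],s['joint_vel'],s['contact_force'],s['grip_width'])
cv2.imwrite("pics/c_w.png",ctrl.camera("wrist"))
E
```

```text
t: 2.05
tool_pos: [481.8, -90.2, 214.8]
tool_rot: [[-0.958, -0.285, 0.0], [-0.285, 0.958, 0.0], [-0.0, 0.0, -1.0]]
contact_force: [0.2, -0.2, 1.0]
grip_width: 0.544
2.05 [481.79178107 -90.15601788 214.75280639] [[-9.58400801e-01 -2.85425762e-01  1.95372001e-04]
 [-2.85425755e-01  9.58400821e-01  6.46488048e-05]
 [-2.05697120e-04  6.19526548e-06 -9.99999979e-01]] [-1.07785249e+01  8.10703605e+00  1.09691413e+02  6.48062639e-03
  6.21912471e+01 -1.17365848e+02] [-0.38336165  0.08543344 -0.24533221 -0.06005882 -0.04857975 -0.13199474] [ 0.24384201 -0.19829765  1.00580762] 0.5441561944206745
```

View pics/c_w.png

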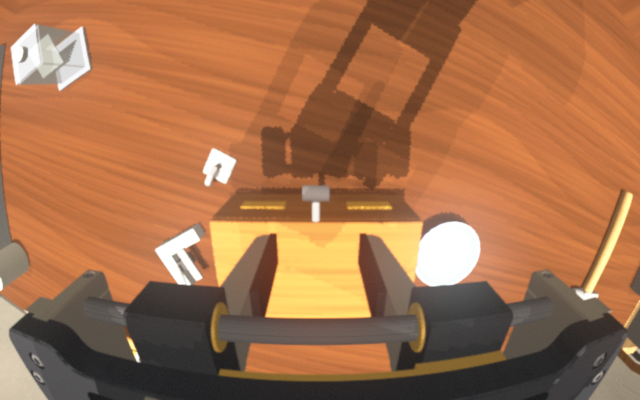

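```bash
cat >> h.py <<'E'
def wray(uv,s):
    p=ctrl.camera_params("wrist");f=K(p);d=np.array([uv[0]-p["cx"],uv[1]-p["cy"]]);r=np.hypot(*d);th=r/f
    v=np.array([*(d/max(r,1e-9)*np.sin(th)),np.cos(th)]);T=np.array(p["T_tool_cam"]);R=np.array(s["tool_rot"])
    return np.array(s["tool_pos"])+R@T[:3,3],R@T[:3,:3]@v
def won(uv,s,z):
    c,d=wray(uv,s);return c+d*(z-c[2])/d[2]
E
python3 - <<'E'
from h import *
s=ctrl.sense();R=s['tool_rot']
im=cv2.imread("pics/c_w.png")
cv2.imwrite("pics/c_z.png",cv2.resize(im[170:300,190:440],None,fx=3,fy=3,interpolation=cv2.INTER_CUBIC))
for uv,z in (((316,192),97),((212,220.5),100.5),((419.5,219.5),100.5)): 
  p=won(uv,s,z);print(p,R.T@(p-s['tool_pos']))
E
```

```text
[479.92925609 -92.80567933  97.        ] [  2.59630338  -1.78197023 117.76471142]
[ 537.76659344 -186.25354257  100.5       ] [ -26.18612087 -107.84510385  114.28699993]
[476.51645925  15.69200603 100.5       ] [-25.07972166 103.18181068 114.25939463]
```

View pics/c_z.png

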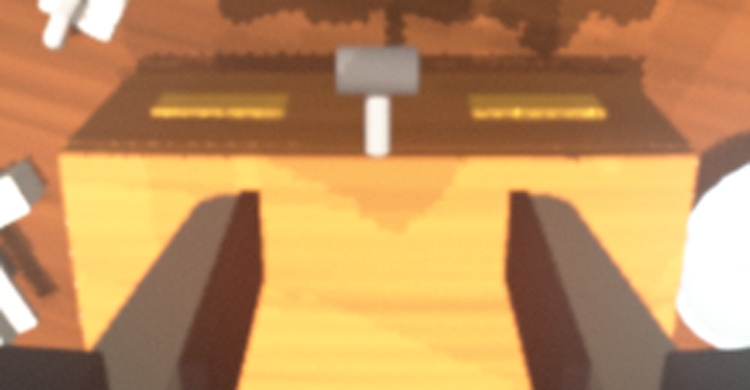

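```bash
python3 -m crank '[[[0,-0.002,-0.04,0],[0,-0.002,-0.08,0],[0,-0.002,-0.11,0],[0,-0.002,-0.13,0],[0,-0.002,-0.137,0],[0,-0.002,-0.137,0],[0,-0.002,-0.137,0]]]' 0.46 10
python3 - <<'E'
from h import *
cv2.imwrite("pics/d_w.png",ctrl.camera("wrist"))
E
python3 -m crank '[[[0,0,0,0],[0,0,0,0],[0,0,0,0],[0,0,0,0],[0,0,0,0],[0,0,0,0]]]' 1 10
```

```text
t: 2.8
tool_pos: [482.6, -93.1, 78.5]
tool_rot: [[-0.959, -0.284, 0.001], [-0.284, 0.959, -0.0], [-0.001, -0.001, -1.0]]
contact_force: [0.3, -0.0, -0.6]
grip_width: 0.542
t: 3.45
tool_pos: [481.9, -92.5, 78.0]
tool_rot: [[-0.959, -0.283, 0.0], [-0.283, 0.959, 0.001], [-0.0, 0.001, -1.0]]
contact_force: [-0.6, 4.9, 5.1]
grip_width: 0.276
```

View pics/d_w.png

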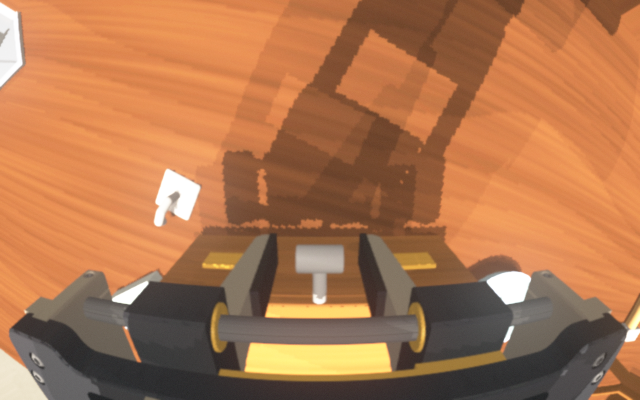

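```bash
python3 - <<'E'
from h import *
s=ctrl.sense();R=s['tool_rot'];print(s['contact_force'],s['grip_width'])
for uv in ((320,246),(320,259),(320,272)):
  p=won(uv,s,97);print(p,R.T@(p-s['tool_pos']))
a=np.radians(16.5);k=np.array([481.5,-91.6,95]);
phi=np.arctan2(5,188);r=np.hypot(188,5)
for th in np.radians([0,5,10,20,30,40,50,60,70,80,85,90,94,97,100,103]):
  u=188-r*np.cos(th+phi);w=r*np.sin(th+phi)-5
  print(round(np.degrees(th)),np.round([u*np.cos(a),u*np.sin(a),w],1),round(np.degrees(0),1),np.round(th,2))
E
```

```text
[-0.55736117  4.91195993  5.08555761] 0.27648453933880257
[472.11242453 -94.40607928  97.        ] [  9.95297762   0.98947191 -18.97789133]
[479.67881745 -92.14765936  97.        ] [  2.05676259   1.01267202 -18.97438473]
[487.58578694 -89.78597108  97.        ] [ -6.19533165   1.03846332 -18.97071848]
0 [0. 0. 0.] 0.0 0.0
5 [ 1.1  0.3 16.4] 0.0 0.09
10 [ 3.6  1.1 32.6] 0.0 0.17
20 [12.5  3.7 64. ] 0.0 0.35
30 [26.5  7.9 93.3] 0.0 0.52
40 [ 45.3  13.4 119.7] 0.0 0.7
50 [ 68.1  20.2 142.2] 0.0 0.87
60 [ 94.3  27.9 160.3] 0.0 1.05
70 [123.1  36.5 173.4] 0.0 1.22
80 [153.7  45.5 181. ] 0.0 1.4
85 [169.3  50.2 182.7] 0.0 1.48
90 [185.1  54.8 183. ] 0.0 1.57
94 [197.6  58.5 182.2] 0.0 1.64
97 [207.   61.3 181. ] 0.0 1.69
100 [216.3  64.1 179.3] 0.0 1.75
103 [225.5  66.8 177.1] 0.0 1.8
```

```bash
python3 -m crank '[[[0,0.001,0.008,0],[0.001,0.001,0.016,0],[0.002,0.002,0.024,0],[0.004,0.002,0.033,0],[0.007,0.003,0.048,0],[0.0125,0.0045,0.064,0],[0.019,0.0065,0.079,0],[0.0265,0.0087,0.093,0],[0.0265,0.0087,0.093,0],[0.0265,0.0087,0.093,0]]]' 1 10
python3 - <<'E'
from h import *
cv2.imwrite("pics/e_s.png",cv2.resize(ctrl.camera("scene")[100:280,180:440],None,fx=3,fy=3))
E
```

```text
t: 4.45
tool_pos: [507.8, -84.8, 170.7]
tool_rot: [[-0.959, -0.284, -0.0], [-0.284, 0.959, -0.001], [0.001, -0.001, -1.0]]
contact_force: [-2.5, -3.9, 1.5]
grip_width: 0.278
```

View pics/e_s.png

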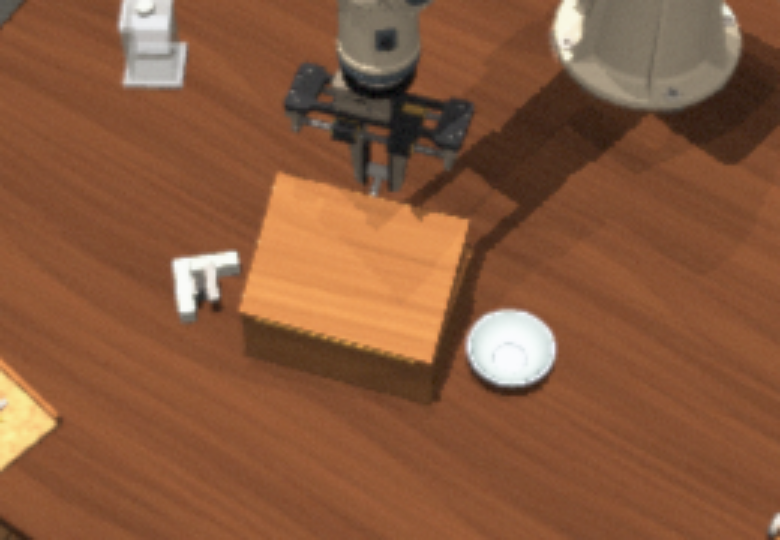

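```bash
python3 -m crank '[[[0.009,0.002,0.0136,0],[0.0188,0.005,0.0264,0],[0.0298,0.0083,0.038,0],[0.0416,0.0118,0.0489,0],[0.0544,0.0155,0.0584,0],[0.0678,0.0195,0.067,0],[0.082,0.0237,0.074,0],[0.0966,0.028,0.0801,0],[0.1118,0.0325,0.0844,0],[0.1272,0.037,0.0877,0],[0.1428,0.0418,0.0894,0],[0.1586,0.0464,0.0897,0],[0.1711,0.05,0.0889,0],[0.1805,0.053,0.0877,0],[0.1898,0.0557,0.086,0],[0.1898,0.0557,0.086,0],[0.1898,0.0557,0.086,0],[0.1898,0.0557,0.086,0]]]' 1 10
python3 - <<'E'
from h import *
cv2.imwrite("pics/f_s.png",cv2.resize(ctrl.camera("scene")[100:280,180:440],None,fx=3,fy=3))
cv2.imwrite("pics/f_w.png",ctrl.camera("wrist"))
E
```

```text
t: 6.3
tool_pos: [698.9, -28.6, 256.7]
tool_rot: [[-0.959, -0.284, 0.001], [-0.284, 0.959, 0.0], [-0.001, -0.0, -1.0]]
contact_force: [1.4, 0.3, 5.1]
grip_width: 0.277
```

View pics/f_s.png

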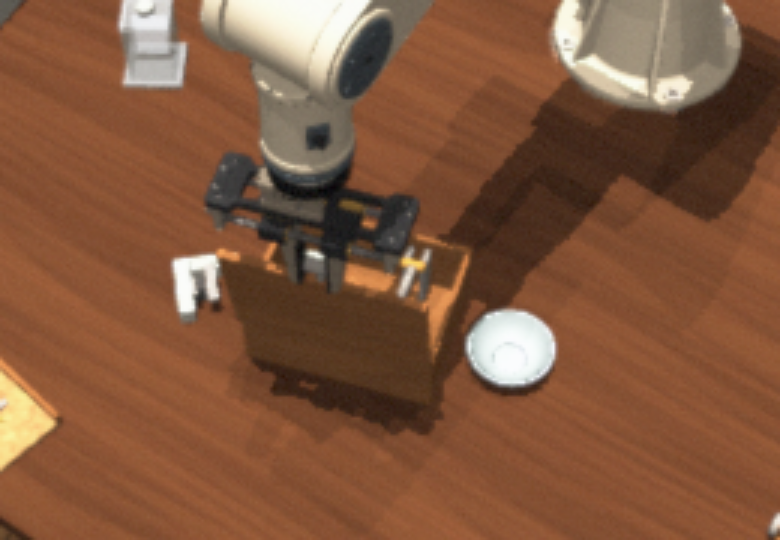

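View pics/f_w.png

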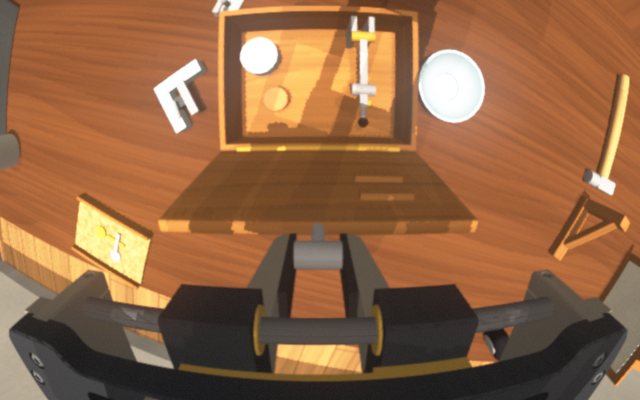

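```bash
python3 - <<'E'
from h import *
s=ctrl.sense();im=cv2.imread("pics/f_w.png")
cv2.imwrite("pics/f_z.png",cv2.resize(im[0:160,200:440],None,fx=3.3,fy=3.3,interpolation=cv2.INTER_CUBIC))
for uv,z in (((219,12),90),((418,12),90),((222,148),90),((415,148),90),((364,89),82),((363.5,122),78),((318,255),273)):
  print(uv,won(uv,s,z).round(1))
print(s['tool_rot'][:,1])
E
```

```text
(219, 12) [ 540.2 -190.    90. ]
(418, 12) [477.1  21.9  90. ]
(222, 148) [ 690.1 -143.5   90. ]
(415, 148) [628.5  64.6  90. ]
(364, 89) [583.9  -9.7  82. ]
(363.5, 122) [619.4   1.3  78. ]
(318, 255) [695.6 -29.7 273. ]
[-2.83852212e-01  9.58868040e-01 -6.70467427e-05]
```

View pics/f_z.png

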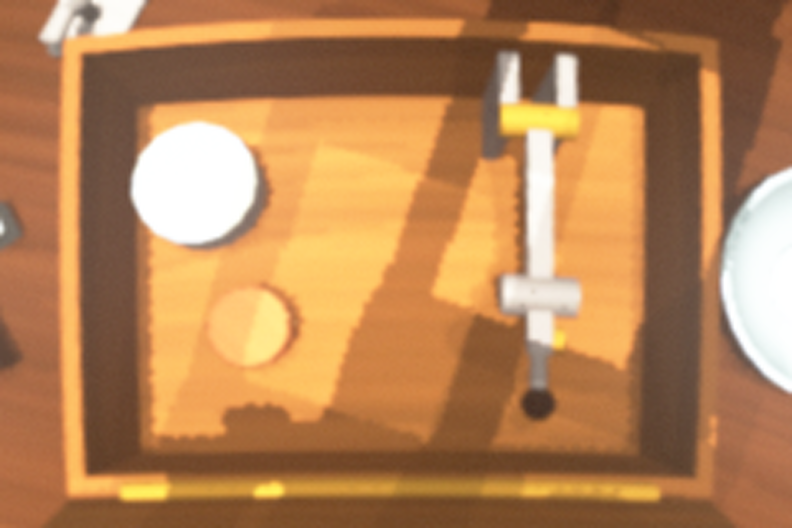

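```bash
python3 -m crank '[[[0,0,0,0],[0,0,0,0],[0,0,0,0],[0,0,0,0],[0,0,0.03,0],[0,0,0.06,0],[-0.03,-0.01,0.07,0],[-0.07,-0.02,0.08,0],[-0.11,-0.03,0.08,0],[-0.11,-0.03,0.08,0],[-0.11,-0.03,0.08,0]]]' 0.54 10
python3 - <<'E'
from h import *
s=ctrl.sense();print(s['tool_pos'],s['contact_force'])
cv2.imwrite("pics/g_w.png",ctrl.camera("wrist"))
cv2.imwrite("pics/g_s.png",cv2.resize(ctrl.camera("scene")[100:280,180:440],None,fx=3,fy=3))
E
```

```text
t: 7.5
tool_pos: [588.1, -58.9, 337.2]
tool_rot: [[-0.959, -0.283, 0.001], [-0.283, 0.959, 0.0], [-0.001, -0.0, -1.0]]
contact_force: [-0.3, 0.4, 0.8]
grip_width: 0.457
[588.09372657 -58.94212942 337.19104086] [-0.30604095  0.43674091  0.7770819 ]
```

View pics/g_w.png

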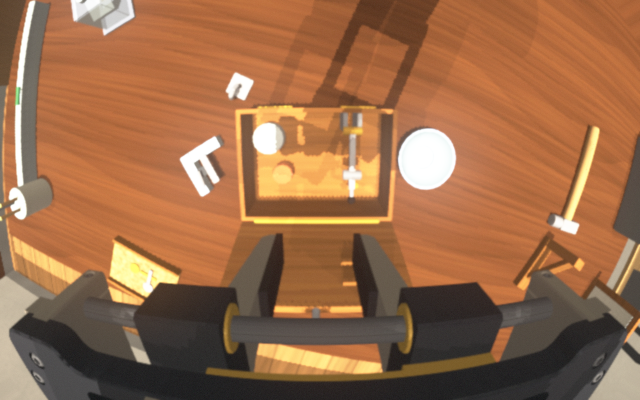

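View pics/g_s.png

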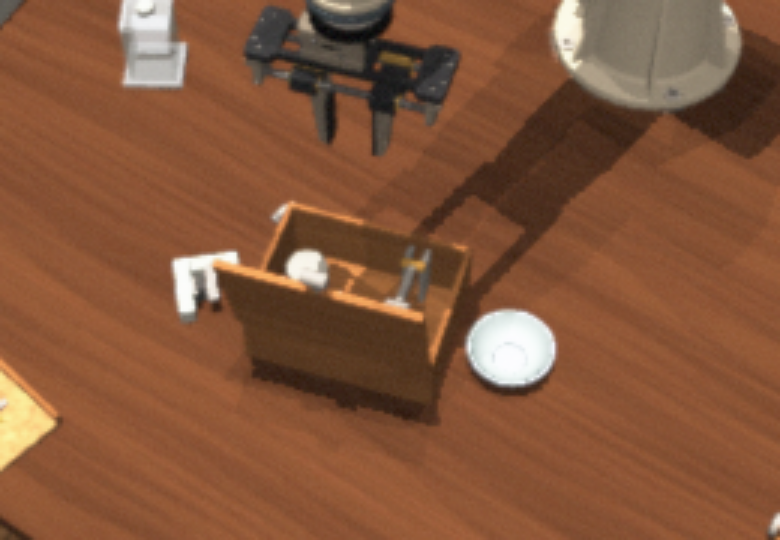

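```bash
python3 -m crank '[[[0,0.025,0,0],[-0.004,0.0495,-0.03,0],[-0.004,0.0495,-0.07,0],[-0.004,0.0495,-0.12,0],[-0.004,0.0495,-0.165,0],[-0.004,0.0495,-0.2,0],[-0.004,0.0495,-0.2,0],[-0.004,0.0495,-0.2,0]]]' 0.54 10
python3 - <<'E'
from h import *
s=ctrl.sense();print(s['tool_pos'],s['contact_force'])
cv2.imwrite("pics/i_w.png",ctrl.camera("wrist"))
E
```

```text
t: 8.4
tool_pos: [585.0, -9.0, 136.5]
tool_rot: [[-0.959, -0.284, -0.001], [-0.284, 0.959, 0.0], [0.001, 0.0, -1.0]]
contact_force: [0.4, 0.2, 1.0]
grip_width: 0.464
[584.97045666  -8.99657619 136.52426142] [0.42488747 0.23731031 1.00411452]
```

View pics/i_w.png

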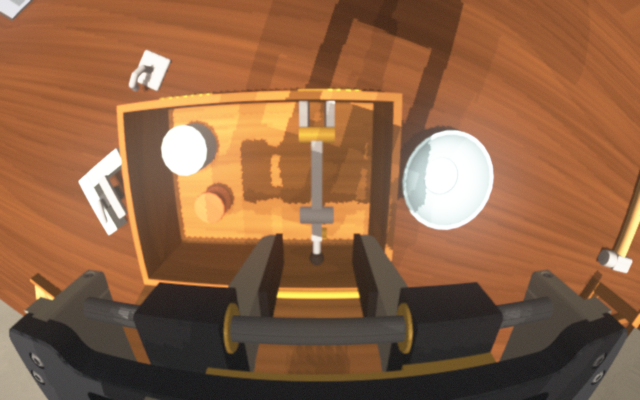

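```bash
python3 - <<'E'
from h import *
s=ctrl.sense();R=s['tool_rot']
for uv in ((317,207),(317,215),(317,223)):
  p=won(uv,s,80);print(p.round(1),(R.T@(p-s['tool_pos'])).round(1))
E
python3 -m crank '[[[0,0,-0.03,0],[0,0,-0.055,0],[0,0,-0.07,0],[0,0,-0.0755,0],[0,0,-0.0755,0],[0,0,-0.0755,0]]]' 0.54 10
python3 - <<'E'
from h import *
cv2.imwrite("pics/j_w.png",ctrl.camera("wrist"))
E
```

```text
[579.5 -11.8  80. ] [ 6.9 -0.7 57.8]
[585.8  -9.9  80. ] [ 0.4 -0.7 57.8]
[592.2  -8.   80. ] [-6.3 -0.7 57.9]
t: 9.05
tool_pos: [585.3, -9.3, 62.4]
tool_rot: [[-0.959, -0.284, 0.002], [-0.284, 0.959, -0.0], [-0.002, -0.001, -1.0]]
contact_force: [0.8, -0.7, -0.5]
grip_width: 0.464
```

View pics/j_w.png

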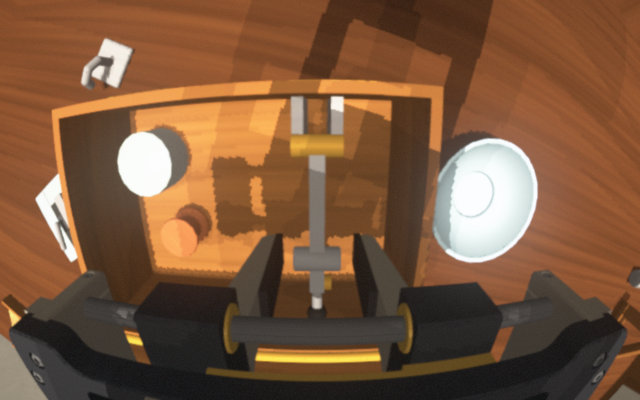

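```bash
python3 -m crank '[[[0,0,0,0],[0,0,0,0],[0,0,0,0],[0,0,0,0],[0,0,0,0],[-0.0002,0,0.0055,0],[-0.0009,-0.0003,0.0108,0],[-0.002,-0.0006,0.016,0],[-0.0035,-0.0011,0.0212,0],[-0.0056,-0.0017,0.0262,0],[-0.008,-0.0024,0.031,0],[-0.0108,-0.0032,0.0356,0],[-0.0139,-0.0041,0.0399,0],[-0.0174,-0.0051,0.0438,0],[-0.0212,-0.0063,0.0475,0],[-0.0254,-0.0075,0.0508,0],[-0.0297,-0.0088,0.0537,0],[-0.0325,-0.0096,0.0552,0],[-0.0325,-0.0096,0.0552,0]]]' 1 12
python3 - <<'E'
from h import *
cv2.imwrite("pics/k_s.png",cv2.resize(ctrl.camera("scene")[100:280,180:440],None,fx=3,fy=3))
cv2.imwrite("pics/k_w.png",ctrl.camera("wrist"))
E
```

```text
t: 11.0
tool_pos: [552.9, -19.3, 116.2]
tool_rot: [[-0.959, -0.284, 0.003], [-0.284, 0.959, -0.0], [-0.003, -0.001, -1.0]]
contact_force: [6.1, -5.1, -6.8]
grip_width: 0.279
```

View pics/k_s.png

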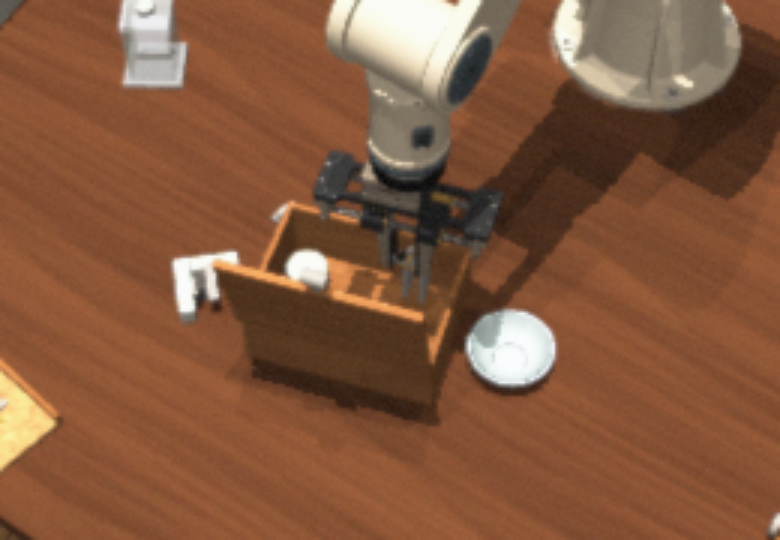

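View pics/k_w.png

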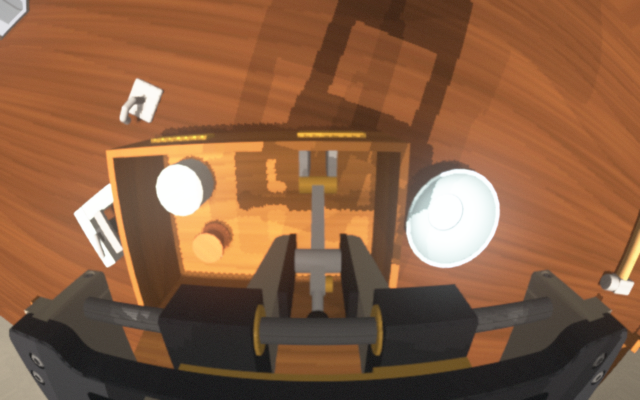

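```bash
python3 -m crank '[[[0,0,0,0],[0,0,0,0],[0,0,0,0],[0,0,0,0],[0,0,0.02,0],[0,0,0.05,0],[0,0,0.1,0],[0,0,0.15,0],[0,0,0.2,0],[0,0,0.22,0],[0.04,-0.002,0.22,0],[0.08,-0.004,0.22,0],[0.1,-0.005,0.22,0],[0.1,-0.005,0.22,0],[0.1,-0.005,0.22,0]]]' 0.54 10
python3 - <<'E'
from h import *
s=ctrl.sense();print(s['tool_pos'],s['contact_force'])
cv2.imwrite("pics/l_s.png",cv2.resize(ctrl.camera("scene")[100:280,180:440],None,fx=3,fy=3))
cv2.imwrite("pics/l_w.png",ctrl.camera("wrist"))
E
```

```text
t: 12.6
tool_pos: [651.1, -23.8, 335.6]
tool_rot: [[-0.959, -0.284, -0.002], [-0.284, 0.959, 0.0], [0.002, 0.001, -1.0]]
contact_force: [-1.1, 0.0, 0.5]
grip_width: 0.463
[651.06592795 -23.76051496 335.62577551] [-1.07685145  0.00988714  0.53041603]
```

View pics/l_s.png

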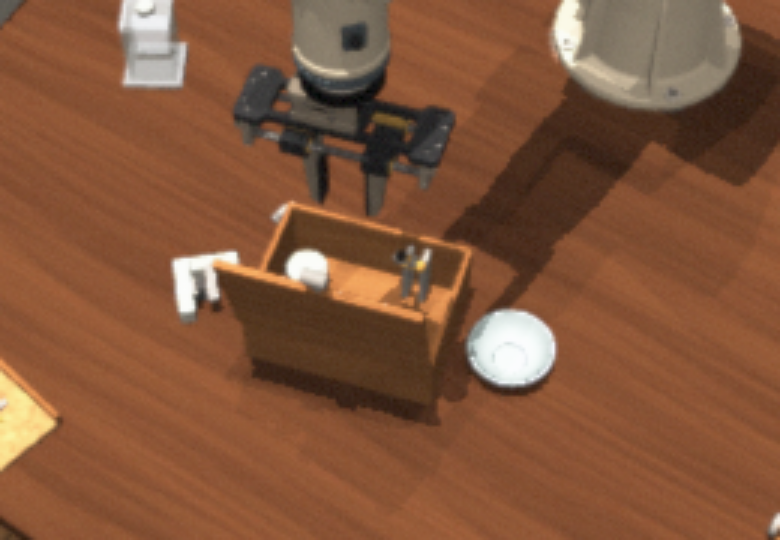

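View pics/l_w.png

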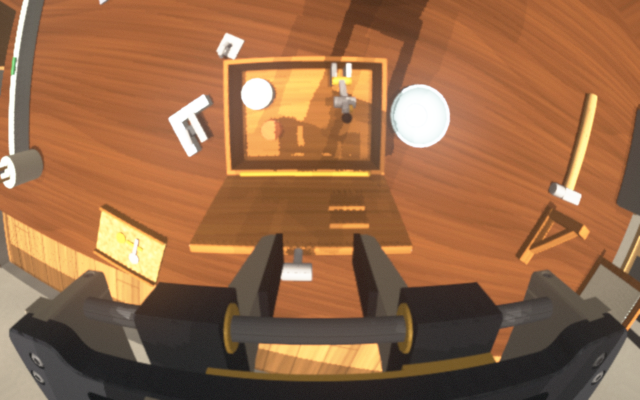

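```bash
python3 - <<'E'
from h import *
s=ctrl.sense()
def tri(w,sc):
    c,d=wray(w,s);c2,d2=ray("scene",sc);d2/=np.linalg.norm(d2)
    x=np.linalg.lstsq(np.stack([d,-d2],1),c2-c,rcond=None)[0];return (c+d*x[0]+c2+d2*x[1])/2,np.linalg.norm(c+d*x[0]-c2-d2*x[1])
b,e=tri((346.3,117),(313.2,185.2));print(b,e)
a=np.radians(16.5);ex=np.array([np.cos(a),np.sin(a),0]);ey=np.array([-ex[1],ex[0],0])
hinge=np.array([661.8,-38.3,90]);piv=hinge-128*ex+50*ey;piv[2]=76
v=b-piv;print("stay rel",v@ex,v@ey,v[2],"ang",np.degrees(np.arctan2(v[2],v@ex)),"len",np.hypot(v[2],v@ex))
print("knob",won((297,271),s,276))
E
```

```text
[571.78707369 -14.46259476 160.86572879] 0.472008216939364
stay rel 48.46401872563283 -1.5791731311366055 84.86572878686513 ang 60.27073739533548 len 97.72897745072461
knob [704.68396458 -26.29914342 276.        ]
```

```bash
python3 -m crank '[[[0.03,-0.001,0,0],[0.0545,-0.0017,0,0],[0.0545,-0.0017,-0.01,0],[0.0545,-0.0017,-0.03,0],[0.0545,-0.0017,-0.055,0],[0.0545,-0.0017,-0.07,0],[0.0545,-0.0017,-0.0795,0],[0.0545,-0.0017,-0.0795,0],[0.0545,-0.0017,-0.0795,0]]]' 0.54 10
python3 - <<'E'
from h import *
s=ctrl.sense();print(s['tool_pos'],s['contact_force'])
cv2.imwrite("pics/m_w.png",ctrl.camera("wrist"))
E
```

```text
t: 13.6
tool_pos: [706.3, -25.6, 257.7]
tool_rot: [[-0.959, -0.284, 0.001], [-0.284, 0.959, -0.0], [-0.001, -0.0, -1.0]]
contact_force: [-0.5, -0.2, 1.2]
grip_width: 0.46
[706.34309759 -25.59688187 257.65153454] [-0.48189822 -0.15941404  1.21298917]
```

View pics/m_w.png

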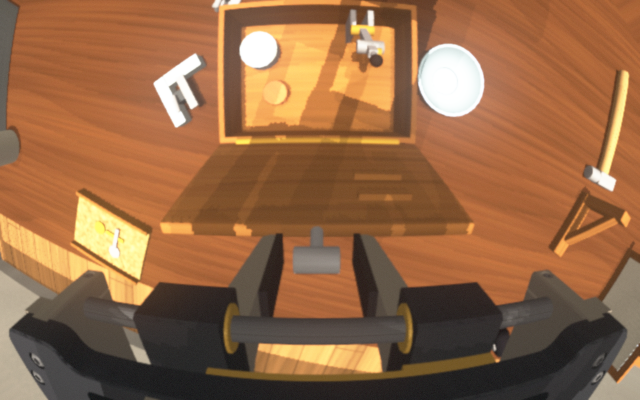

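```bash
python3 -m crank '[[[0,0,0,0],[0,0,0,0],[0,0,0,0],[0,0,0,0],[0,0,0,0],[-0.0092,-0.0027,0.0022,0],[-0.0185,-0.0055,0.0039,0],[-0.0279,-0.0083,0.0051,0],[-0.0404,-0.012,0.0059,0],[-0.048,-0.0143,0.0059,0],[-0.0562,-0.0166,0.0056,0],[-0.064,-0.019,0.0049,0],[-0.0718,-0.0213,0.0039,0],[-0.0795,-0.0236,0.0025,0],[-0.0871,-0.0259,0.0007,0],[-0.0871,-0.0259,0.0007,0],[-0.0871,-0.0259,0.0007,0]]]' 1 10
```

```text
t: 15.35
tool_pos: [618.9, -52.1, 257.8]
tool_rot: [[-0.959, -0.284, 0.0], [-0.284, 0.959, -0.001], [0.0, -0.001, -1.0]]
contact_force: [0.1, -5.1, 4.7]
grip_width: 0.282
```

```bash
python3 -m crank '[[[-0.0077,-0.003,-0.002,0],[-0.0153,-0.0053,-0.0044,0],[-0.0226,-0.0075,-0.0073,0],[-0.0299,-0.0096,-0.0104,0],[-0.037,-0.0118,-0.0138,0],[-0.0441,-0.0139,-0.0175,0],[-0.0441,-0.0139,-0.0175,0],[-0.0441,-0.0139,-0.0175,0]]]' 1 10
python3 - <<'E'
import numpy as np
a=np.radians(16.5);r=np.hypot(188,5);ph=np.arctan2(5,188)
f=lambda t:np.array([-r*np.cos(np.radians(t)+ph)*np.cos(a),-r*np.cos(np.radians(t)+ph)*np.sin(a),r*np.sin(np.radians(t)+ph)])
for t in list(range(60,37,-1)): print(t,round(np.radians(t),3),(f(t)-f(60)).round(1))
E
```

```text
t: 16.15
tool_pos: [574.5, -65.2, 239.6]
tool_rot: [[-0.959, -0.284, -0.001], [-0.284, 0.959, 0.001], [0.001, 0.001, -1.0]]
contact_force: [-1.2, -0.2, 1.6]
grip_width: 0.281
60 1.047 [0. 0. 0.]
59 1.03 [-2.8 -0.8 -1.6]
58 1.012 [-5.5 -1.6 -3.2]
57 0.995 [-8.2 -2.4 -4.9]
56 0.977 [-10.8  -3.2  -6.7]
55 0.96 [-13.5  -4.   -8.4]
54 0.942 [-16.1  -4.8 -10.3]
53 0.925 [-18.7  -5.5 -12.2]
52 0.908 [-21.2  -6.3 -14.1]
51 0.89 [-23.7  -7.  -16.1]
50 0.873 [-26.2  -7.8 -18.1]
49 0.855 [-28.7  -8.5 -20.1]
48 0.838 [-31.1  -9.2 -22.3]
47 0.82 [-33.5  -9.9 -24.4]
46 0.803 [-35.8 -10.6 -26.6]
45 0.785 [-38.1 -11.3 -28.8]
44 0.768 [-40.4 -12.  -31.1]
43 0.75 [-42.6 -12.6 -33.4]
42 0.733 [-44.8 -13.3 -35.8]
41 0.716 [-46.9 -13.9 -38.2]
40 0.698 [-49.  -14.5 -40.6]
39 0.681 [-51.1 -15.1 -43.1]
38 0.663 [-53.1 -15.7 -45.6]
```

```bash
python3 -m crank '[[[-0.0028,-0.0008,-0.0016,0],[-0.0055,-0.0016,-0.0032,0],[-0.0082,-0.0024,-0.0049,0],[-0.0108,-0.0032,-0.0067,0],[-0.0108,-0.0032,-0.0067,0]]]' 1 7
python3 -m crank '[[[-0.0027,-0.0008,-0.0017,0],[-0.0053,-0.0016,-0.0036,0],[-0.0079,-0.0023,-0.0055,0],[-0.0104,-0.0031,-0.0074,0],[-0.0104,-0.0031,-0.0074,0]]]'
python3 -m crank '[[[-0.0025,-0.0007,-0.002,0],[-0.005,-0.0015,-0.004,0],[-0.005,-0.0015,-0.004,0],[-0.005,-0.0015,-0.004,0]]]'
```

```text
t: 16.65
tool_pos: [563.6, -68.5, 232.8]
tool_rot: [[-0.959, -0.284, -0.001], [-0.284, 0.959, 0.0], [0.001, 0.001, -1.0]]
contact_force: [-2.6, 1.8, -0.0]
grip_width: 0.284
t: 17.15
tool_pos: [553.2, -71.5, 225.4]
tool_rot: [[-0.959, -0.284, -0.001], [-0.284, 0.959, 0.0], [0.001, 0.001, -1.0]]
contact_force: [-0.9, 5.2, -1.2]
grip_width: 0.285
t: 17.55
tool_pos: [548.7, -72.9, 221.8]
tool_rot: [[-0.959, -0.284, -0.0], [-0.284, 0.959, 0.001], [0.0, 0.001, -1.0]]
contact_force: [-1.4, 5.0, -1.2]
grip_width: 0.279
```

```bash
python3 -m crank '[[[-0.0012,-0.0003,-0.001,0],[-0.0025,-0.0007,-0.002,0],[-0.0025,-0.0007,-0.002,0]]]'
python3 -m crank '[[[-0.0012,-0.0003,-0.001,0],[-0.0024,-0.0007,-0.0021,0],[-0.0024,-0.0007,-0.0021,0]]]'
python3 -m crank '[[[-0.0012,-0.0003,-0.001,0],[-0.0024,-0.0007,-0.0021,0],[-0.0024,-0.0007,-0.0021,0]]]'
python3 - <<'E'
from h import *
cv2.imwrite("pics/n_s.png",cv2.resize(ctrl.camera("scene")[140:240,230:380],None,fx=5,fy=5,interpolation=cv2.INTER_CUBIC))
cv2.imwrite("pics/n_w.png",ctrl.camera("wrist"))
E
```

```text
t: 17.85
tool_pos: [546.2, -73.6, 219.7]
tool_rot: [[-0.959, -0.284, -0.0], [-0.284, 0.959, 0.0], [0.0, 0.001, -1.0]]
contact_force: [-1.7, 5.2, -2.4]
grip_width: 0.283
t: 18.15
tool_pos: [543.8, -74.3, 217.7]
tool_rot: [[-0.959, -0.284, -0.0], [-0.284, 0.959, 0.0], [0.0, 0.001, -1.0]]
contact_force: [-0.9, 4.9, -1.7]
grip_width: 0.279
t: 18.45
tool_pos: [541.4, -75.0, 215.5]
tool_rot: [[-0.959, -0.284, -0.0], [-0.284, 0.959, 0.0], [0.0, 0.001, -1.0]]
contact_force: [-1.2, 4.9, -1.4]
grip_width: 0.28
```

View pics/n_s.png

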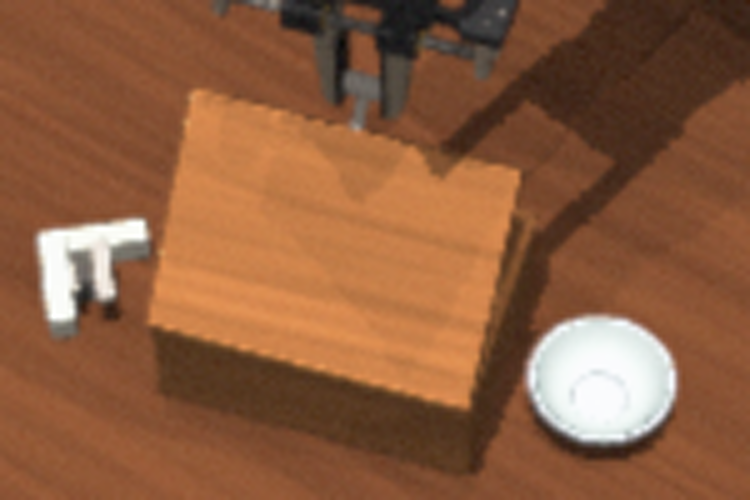

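View pics/n_w.png

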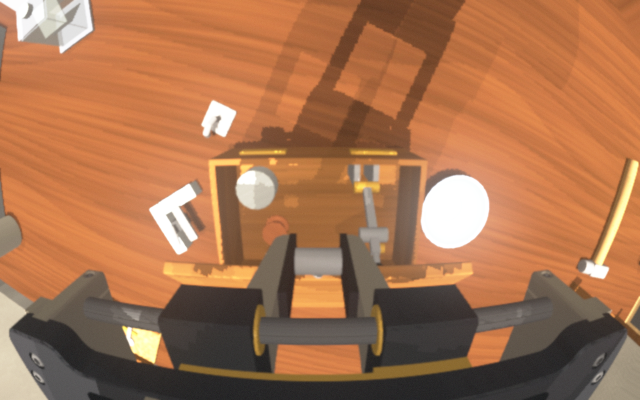

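```bash
for i in 1; do python3 -m crank '[[[-0.0012,-0.0003,-0.0011,0],[-0.0012,-0.0003,-0.0011,0]]]'|grep -E "pos|force"; done
python3 -m crank '[[[-0.0011,-0.0004,-0.0011,0],[-0.0011,-0.0004,-0.0011,0]]]'|grep -E "pos|force"
python3 -m crank '[[[-0.0012,-0.0003,-0.0011,0],[-0.0012,-0.0003,-0.0011,0]]]'|grep -E "pos|force"
```

```text
tool_pos: [540.3, -75.4, 214.5]
contact_force: [-2.1, 5.2, -1.8]
tool_pos: [539.1, -75.7, 213.4]
contact_force: [-1.3, 4.8, -1.6]
tool_pos: [538.0, -76.1, 212.3]
contact_force: [-1.1, 5.7, -1.6]
```

```bash
python3 -m crank '[[[-0.0011,-0.0003,-0.0011,0],[-0.0011,-0.0003,-0.0011,0]]]'|grep -E "pos|force"
python3 -m crank '[[[-0.0012,-0.0003,-0.0012,0],[-0.0012,-0.0003,-0.0012,0]]]'|grep -E "pos|force"
```

```text
tool_pos: [537.1, -76.3, 211.4]
contact_force: [-1.3, 5.2, -0.6]
tool_pos: [536.7, -76.5, 210.9]
contact_force: [-0.6, 7.2, 2.8]
```

```bash
python3 -m crank '[[[-0.0011,-0.0003,-0.0011,0],[-0.0011,-0.0003,-0.0011,0]]]'|grep -E "pos|force"
```

```text
tool_pos: [536.3, -76.6, 210.5]
contact_force: [0.5, 6.9, 6.3]
```

```bash
python3 -m crank '[[[0.0011,0.0013,0.0011,0],[0.0011,0.0013,0.0011,0],[0.0011,0.0013,0.0011,0]]]'
python3 - <<'E'
from h import *
cv2.imwrite("pics/o_w.png",ctrl.camera("wrist"))
E
```

```text
t: 20.05
tool_pos: [536.4, -76.4, 210.7]
tool_rot: [[-0.959, -0.284, 0.002], [-0.284, 0.959, -0.001], [-0.001, -0.001, -1.0]]
contact_force: [0.2, 0.2, 5.5]
grip_width: 0.279
```

View pics/o_w.png

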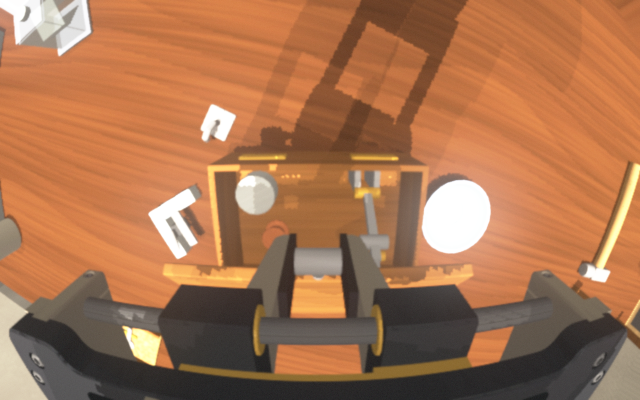

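```bash
python3 -m crank '[[[0,0,0,0],[0,0,0,0],[0,0,0,0],[0,0,0,0],[0,0,0,0]]]' 0.54
python3 - <<'E'
from h import *
cv2.imwrite("pics/p_w.png",ctrl.camera("wrist"))
E
```

```text
t: 20.6
tool_pos: [535.6, -75.9, 210.0]
tool_rot: [[-0.959, -0.284, -0.0], [-0.284, 0.959, -0.0], [0.0, 0.0, -1.0]]
contact_force: [0.2, 0.2, -0.3]
grip_width: 0.459
```

View pics/p_w.png

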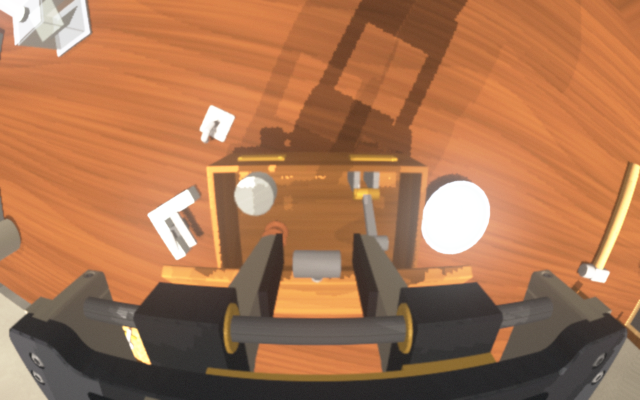

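The lid stayed propped: the knob is centred between the open fingers at (317,264). Next I back straight up and check.

```bash
python3 -m crank '[[[0,0,0.005,0],[0,0,0.02,0],[0,0,0.05,0],[0,0,0.09,0],[0,0,0.13,0],[-0.05,0,0.15,0],[-0.1,-0.02,0.15,0],[-0.1,-0.02,0.15,0],[-0.1,-0.02,0.15,0],[-0.1,-0.02,0.15,0]]]' 0.54
python3 - <<'E'
from h import *
cv2.imwrite("pics/q_s.png",cv2.resize(ctrl.camera("scene")[100:280,180:440],None,fx=3,fy=3,interpolation=cv2.INTER_CUBIC))
t=ctrl.camera("top");w=ctrl.camera("wrist");s=ctrl.sense()
cv2.imwrite("pics/q_t.png",t);cv2.imwrite("pics/q_w.png",w);print(s['t'],s['contact_force'])
E
```

```text
t: 21.65
tool_pos: [436.6, -95.9, 360.3]
tool_rot: [[-0.959, -0.284, 0.001], [-0.284, 0.959, 0.0], [-0.001, -0.0, -1.0]]
contact_force: [-0.2, 0.2, 0.0]
grip_width: 0.462
21.8 [ 0.03217175 -0.19936445 -0.06106777]
```

View pics/q_s.png

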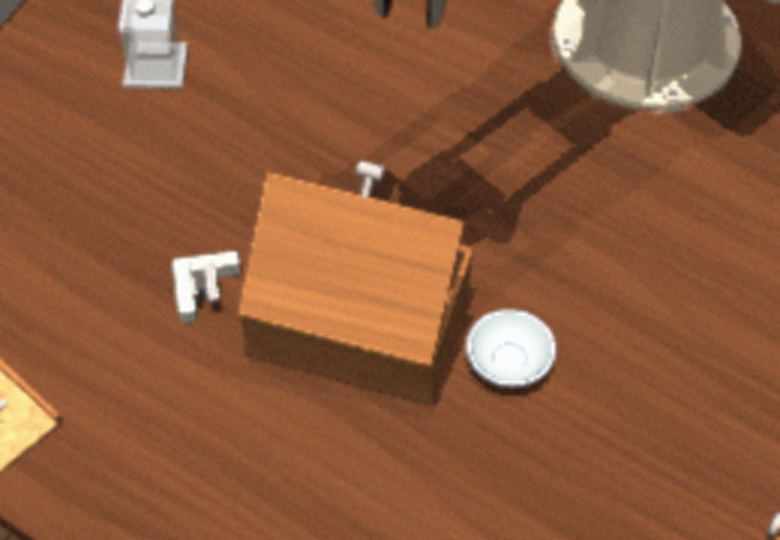

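View pics/q_w.png

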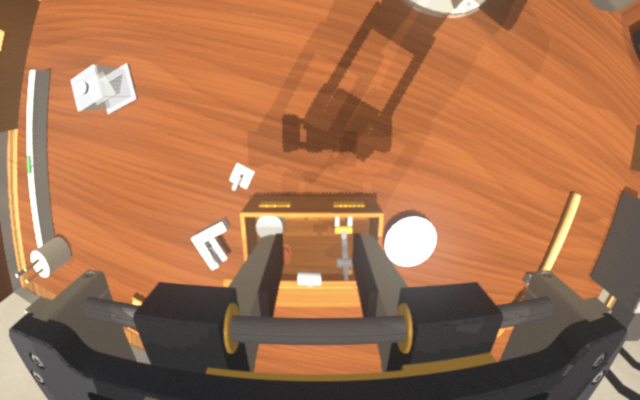

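View pics/q_t.png

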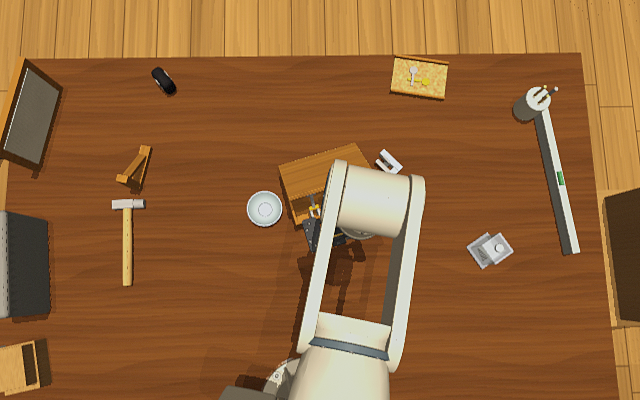

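```bash
python3 - <<'E'
from h import *
s=ctrl.sense()
c,d=wray((309,279),s);c2,d2=ray("scene",(303.2,156.8));d2/=np.linalg.norm(d2)
x=np.linalg.lstsq(np.stack([d,-d2],1),c2-c,rcond=None)[0];k=(c+d*x[0]+c2+d2*x[1])/2
h=np.array([661.8,-38.3,90]);a=np.radians(16.5)
print(k,np.arctan2(k[2]-90,(h-k)@[np.cos(a),np.sin(a),0])-5/188)
ctrl.sign_off()
E
```

```text
[537.77751393 -76.05760863 228.0410621 ] 0.7901807682661051
the job is handed in; nothing more can be done
```

The lid is propped open on the tip of the stay, and I handed the job in at about 22 s of the 64 s allowed.

- **Opening the lid:** I pinched the knob by its flat ends and swung the lid past upright. It then stood back on its stop by itself.
- **Raising the stay:** I gripped the lug and turned the stay up until it pushed back at its stop. From two camera views it stood at about 60°.
- **Lowering the lid:** I brought it down in small steps and felt contact near 0.77 rad. The vertical force at the knob rose by about 8 N, so I backed off 1 mm and let go.

**Last checks:** After I let go, the lid stayed propped at about 0.79 rad, measured from two views. The stay looked raised and the wrist force was near zero, with the arm well clear. The bystanders in view looked unmoved. The spool was mostly hidden in the last pictures, and I didn't measure any bystander's position. I couldn't measure the force between lid and stay directly. No check failed or disagreed.

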